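# Snap a grease coupler onto a tilted nipple and hold the spring collar down

### The job

Take the orange-handled grease coupler out of its grey stand and hold it still for a second, pointing squarely at the tilted brass nipple of the blue bearing block with its mouth about 2 cm short of the nipple's tip. Then press it straight on until it snaps over the head, push on until the red spring collar is down as far as it goes or nearly, and finish while still gripping the coupler and holding the collar down. Leave the other things on the bench where they are.

Things in the scene. Friction and masses are not known exactly. Their poses are not given: they have to be found in the camera images.
- coupler: Loose round grease coupler, 0.36 kg, 94 mm long. Origin: centre of its open mouth; z from the mouth up through the handle. Steel nose 29 mm across, z 0-32 mm, bore 19 mm wide, 29 mm deep; dark flange 40 mm across, z 32-38 mm (fingertips may bear on it); orange ribbed handle 24 mm across, z 38-82 mm; brass stub on top. Three sprung jaws 5 mm inside the mouth leave an 11 mm opening.
- stand: Fixed grey block 66x66x42 mm with an upright through hole of 33 mm; origin at the centre of its underside. The coupler hangs in it by its flange, mouth 10 mm above the bench, handle up; it lifts straight out (clear after 34 mm).
- block: Fixed blue bearing block on a dark steel foot 92x80 mm, with a steel shaft along its y, about 65 mm high without the nipple; origin at the centre of the foot's underside. Its -x side faces the robot, turned by its yaw. The nipple leans toward its -x, 0.52 rad (30 degrees) from vertical.
- nipple: Brass nipple, fixed to the block. Origin: on its axis in the top face of the blue boss, 10 mm to -x of the block's origin, 56 mm up; z is its axis, out and up. Head 16 mm across at z=24-26 mm, tapering to a 6 mm tip at z=34 mm; neck 9 mm below z=21. Slide the coupler on along it, z along z: jaws start to spread with the mouth at z=25 mm and have snapped at z=15 mm, after a push of about 8 N.
- collar (a joint): Red spring collar 27 mm across round the nipple's neck, rim at z=15 mm of the nipple when up; the coupler's mouth pushes it once snapped on. Value: how far it is pushed in along the nipple's -z (m), 0 up, 0.006 at the stop. About 4 N to start, 11 N at the stop; it springs back when not held.
- jaw_1 (a joint): One of the three sprung jaws in the coupler: 0 when closed, about 0.0025 m when spread over the head of the nipple, back near 0 after the snap.
- screwdriver: Loose screwdriver with yellow handle, 16x150x16 mm, lying; bystander. Origin under its middle.
- solder_spool: Loose solder spool, 54 mm across, 40 mm high, standing; bystander. Origin under its centre.
- tape_roll: Loose orange tape roll, 60 mm across, 19 mm high, lying flat; bystander. Origin under its centre.
- tip_tin: Loose small tin with yellow lid, 42 mm across, 25 mm high; bystander. Origin under its centre.
Not all that is in view belongs to the job. Leave any purple look-alike of the coupler alone.

How it is judged:
On the way, in this order (a step that is already met when the one before it is completed fails the run):
1. the coupler, held in the fingers, is still and in line with the nipple, its mouth 6 to 46 mm short of the nipple's tip (contact force between the fingers and coupler above 1 N and x of coupler in the frame of nipple between -0.008 and 0.008 m and y of coupler in the frame of nipple between -0.008 and 0.008 m and angle between the z axis of coupler and the z axis of nipple, either way round below 0.17 rad and z of coupler in the frame of nipple between 0.04 and 0.08 m and linear speed of coupler below 0.02 m/s), for 0.5 s.
2. the coupler has snapped over the nipple's head (contact force between the fingers and coupler above 1 N and x of coupler in the frame of nipple between -0.003 and 0.003 m and y of coupler in the frame of nipple between -0.003 and 0.003 m and angle between the z axis of coupler and the z axis of nipple, either way round below 0.12 rad and z of coupler in the frame of nipple below 0.0165 m and value of joint jaw_1 below 0.001 m), for 0.1 s.
At the end, for the whole second after the job is handed in: The coupler is still gripped, snapped on the nipple (mouth less than 12 mm above the boss, within 3 mm of the nipple's axis each way, within 0.12 rad of it, jaw closed to within 1 mm) and it holds the red collar down by more than 4 of its 6 mm, at rest (contact force between the fingers and coupler above 1 N and x of coupler in the frame of nipple between -0.003 and 0.003 m and y of coupler in the frame of nipple between -0.003 and 0.003 m and angle between the z axis of coupler and the z axis of nipple, either way round below 0.12 rad and z of coupler in the frame of nipple below 0.012 m and value of joint jaw_1 below 0.001 m and value of joint collar above 0.004 m and contact force between coupler and collar above 2 N and linear speed of coupler below 0.02 m/s); the arm keeps its last pose, push and grip.
It fails at once if a bystander (screwdriver, solder spool, tape roll, tin) is moved more than 3 cm (distance of any of screwdriver, solder_spool, tape_roll, tip_tin from where it was at the start of the episode above 0.03 m).
It also fails if it takes over 40 s, if anything falls off the work surface, if the arm or the gripper's body presses on something with over 40 N, if the wrist force passes 120 N, or if a joint passes its speed limit or range.

### The arm

A 6-joint arm with a two-finger parallel gripper is mounted at the origin on a cart in front of the work surface, level with it; the furniture and walls round the work are solid. World frame = base frame: x ahead of the robot, y to its left, z up, the work surface at z = 0. Lengths are in m, angles in rad, forces in N, time in s.
With the tool pointing down it reaches from about 0.35 to 0.875 m from the base axis. Payload 15.5 kg.
Tool frame: the origin (TCP) lies on the centre line of the jaws, within the pads' length; the fingertips stand 8 mm ahead of it and the grasp point (between the pads) lies 11 mm behind it (tip_reach is the distance from the TCP to the fingertips, in m); z points along the fingers, y is the line along which they close (so a half turn about z gives the same grasp; the last joint's range is limited). The gripper opens to 85 mm and grips with 20 to 120 N. Pads are 22 mm wide; open, the fingers measure 114 mm over their backs; the gripper's body (76 mm by 85 mm) begins 54 mm behind the grasp point. The pads swing forward as they close: fully open they stand 13 mm farther back than shut.
Start: joints at [1.228, 0.494, 1.345, -0, 1.302, -0.096], TCP at [0.153, 0.606, 0.239] pointing down, gripper open.
Joint ranges: [-2.91, 2.91], [-0.82, 2.16], [0.22, 2.67], [-1.22, 4.37], [0.12, 2.79], [-3.08, 3.08]. Speed limits (rad/s): [1.89, 1.89, 2.57, 3.01, 3.01, 3.01].

### API

Orientations are given as a unit quaternion [x, y, z, w].
In Python, from rig import * gives the robot as it stands.
- The arm moves only by the shell command python3 -m pendant 'ROWS' [FORCE]. ROWS is JSON, a list that holds one entry, the list of rows, each a list of 7 numbers: the shift along the tool's x, y, z in cm, then the turn, a rotation vector about the tool's x, y, z in rad, then the closure, from 0 (fully open) to 1 (shut). In form: [[[dx, dy, dz, rx, ry, rz, claw], ...]]. A call has 1 to 12 rows; each row shifts and turns the commanded pose from where the row before left it, along the tool's axes as they then stand; what a row does not reach is not made up. A row lasts 1/12 s, in which the tool goes at most 41.7 mm and 7.16 degrees, less where a joint would pass 70% of its speed; a pose out of reach is approached as far as the arm can. A call with a gripper value outside its range is refused whole. The fingers move at their own pace and stop on an object; FORCE is the grip in N (left out, the last holds). Time passes only in rows, so rows that do not move let the fingers close. It gives the time, the measured TCP pose, the force, the opening and the grip force at its end, in the units of the state.
- get_obs(): the state, without advancing time (a new reading comes with each control period).
- grab_frame(name): name is "scene" or "top" or "wrist"; returns a dict with "img" (420x560x3 uint8, red, green, blue), "mtx" (3x3 intrinsics, pixels), "extrinsics" (4x4, takes a point from camera to world coordinates). Camera axes: x right, y up, looking along -z (the intrinsics and any distortion apply to the point x, -y, -z); pixel columns grow to the right and rows downward; lengths in m; the calibration is good to about 2 mm. A picture is of the moment at which its call begins. There is no depth.
- job_done(): hands the job in; it is judged then, once.
Trained networks look in a picture, given as the dict that the camera call returned (one of the last four; its "shot" number tells which), for a name from the list of things; names that differ only in an ending like _2 or _b are one class to them, and where a whole thing is asked for, a point or a joint stands for the part that bears it (a point fixed in the world has none). Each returns a list of dicts, best first, with "confidence" (0 to 1); they miss things now and then, are a little off and sometimes report something else, mostly with a low value. They report only what shows in the picture. A call takes as long as a camera call. They do not tell look-alikes from the thing itself.
- find_in(picture, name): "bbox" ([centre column, centre row, width, height] in pixels, round what is visible of it).
- cut_out(picture, name): "mask" (420x560 bool, what is visible of it) and "bbox" ([centre column, centre row, width, height] in pixels, round what is visible of it).
- landmark_of(picture, name): "point" ([column, row] in pixels: a listed point, or the origin of a listed thing).
The state is a dict: "time": time; "q": joint angles; "joint_velocities": joint speeds; "joint_torque": joint torques, N m; "tcp_pos": TCP position; "tcp_rot": TCP orientation; "force": force on the tool from outside, world axes, zero at the start; "ft_torque": the same for the moment, N m; "width": finger opening in m; "grasp_force": force on a finger pad.
Only numpy, scipy, OpenCV 4.12 (cv2) and the standard library are available. Lean on these libraries where they do the work, as an engineer would, in place of code of your own. Each camera call takes 0.05 s, during which the arm holds its last target. There are 200 camera calls.

## Working session

There is one attempt and no reset: what is moved stays moved. The work goes in short steps, Python scripts to look and compute and a shell command to move; the robot and the scene stay as the last step left them, time stands still between calls to the robot, and variables do not carry over. Pictures are saved under pics/ and viewed, at most 10 in all, crops included, and the job is handed in when it is done.

```bash
ls; mkdir -p pics
python3 - <<'E'
from rig import *
import cv2,numpy as np
o=get_obs();print({k:np.round(v,4).tolist() for k,v in o.items()})
ims=[]
for c in ["scene","top","wrist"]:
    f=grab_frame(c);print(c,f['mtx'].round(1).tolist(),f['extrinsics'].round(3).tolist(),[k for k in f])
    cv2.imwrite(f'pics/{c}0.png',f['img'][:,:,::-1])
    for n in ["coupler","stand","block","nipple","collar"]:
        print(n,[(np.round(d['point']).tolist(),round(d['confidence'],2)) for d in landmark_of(f,n)],[(np.round(d['bbox']).tolist(),round(d['confidence'],2)) for d in find_in(f,n)])
E
```

```text
pics
{'time': 0.0, 'q': [1.2275, 0.4942, 1.3461, 0.0, 1.3025, -0.0955], 'joint_velocities': [-0.0009, 0.0028, -0.0002, 0.0001, -0.0001, 0.0003], 'joint_torque': [0.004, -88.2128, -38.3871, 0.0002, 0.0099, -0.0003], 'tcp_pos': [0.1532, 0.6056, 0.2387], 'tcp_rot': [0.1236, 0.9923, -0.0006, -0.0001], 'force': [0.195, -0.6161, -0.2628], 'ft_torque': [0.0149, 0.0123, -0.0301], 'grasp_force': 0.0, 'width': 0.0852}
scene [[540.9, 0.0, 273.2], [0.0, 540.9, 203.8], [0.0, 0.0, 1.0]] [[0.816, 0.375, -0.439, 0.103], [-0.578, 0.537, -0.614, -0.555], [0.006, 0.755, 0.655, 0.856], [0.0, 0.0, 0.0, 1.0]] ['img', 'mtx', 'extrinsics', 'shot']
coupler [([219.0, 222.0], 0.8), ([201.0, 196.0], 0.61)] [([200.0, 184.0, 18.0, 36.0], 0.6), ([220.0, 202.0, 17.0, 28.0], 0.59)]
stand [([220.0, 223.0], 0.59)] [([220.0, 220.0, 42.0, 36.0], 0.8)]
block [] [([286.0, 288.0, 42.0, 55.0], 0.97)]
nipple [([286.0, 277.0], 0.68)] [([285.0, 275.0, 18.0, 14.0], 0.67), ([285.0, 288.0, 41.0, 51.0], 0.18)]Traceback (most recent call last):
  File "<stdin>", line 9, in <module>
ValueError: it knows: block, coupler, nipple, screwdriver, solder_spool, stand, tape_roll, tip_tin
```

Run:
```python
from rig import *
import cv2,numpy as np
for c in ["scene","top","wrist"]:
    f=grab_frame(c);print(c,f['mtx'].round(1).tolist(),f['extrinsics'].round(3).tolist())
    cv2.imwrite(f'pics/{c}0.png',f['img'][:,:,::-1])
    for n in ["coupler","stand","block","nipple"]:
        print(n,[(np.round(d['point']).tolist(),round(d['confidence'],2)) for d in landmark_of(f,n)],[(np.round(d['bbox']).tolist(),round(d['confidence'],2)) for d in find_in(f,n)])
```

```text
scene [[540.9, 0.0, 273.2], [0.0, 540.9, 203.8], [0.0, 0.0, 1.0]] [[0.816, 0.375, -0.439, 0.103], [-0.578, 0.537, -0.614, -0.555], [0.006, 0.755, 0.655, 0.856], [0.0, 0.0, 0.0, 1.0]]
coupler [([202.0, 197.0], 0.91)] [([201.0, 184.0, 18.0, 35.0], 0.76), ([218.0, 201.0, 14.0, 25.0], 0.56)]
stand [([218.0, 224.0], 0.84)] [([219.0, 218.0, 40.0, 34.0], 0.66)]
block [([295.0, 293.0], 0.63)] [([288.0, 285.0, 40.0, 56.0], 0.9)]
nipple [([252.0, 246.0], 0.68), ([285.0, 278.0], 0.59)] [([285.0, 277.0, 13.0, 14.0], 0.69)]
top [[458.3, 0.0, 273.5], [0.0, 458.3, 215.4], [0.0, 0.0, 1.0]] [[0.049, 0.976, -0.213, 0.45], [-0.999, 0.048, -0.01, 0.15], [0.0, 0.214, 0.977, 0.913], [0.0, 0.0, 0.0, 1.0]]
coupler [([167.0, 266.0], 0.82), ([221.0, 270.0], 0.8)] [([162.0, 261.0, 24.0, 21.0], 0.73), ([220.0, 269.0, 20.0, 23.0], 0.67)]
stand [([220.0, 269.0], 0.75), ([288.0, 183.0], 0.41)] [([220.0, 269.0, 45.0, 46.0], 0.79)]
block [([287.0, 181.0], 0.7), ([352.0, 276.0], 0.68)] [([357.0, 272.0, 58.0, 52.0], 0.7)]
nipple [([245.0, 175.0], 0.62), ([351.0, 272.0], 0.53)] [([353.0, 274.0, 14.0, 18.0], 0.64)]
wrist [[309.3, 0.0, 280.8], [0.0, 309.3, 210.3], [0.0, 0.0, 1.0]] [[0.247, -0.932, -0.265, 0.086], [0.969, 0.237, 0.067, 0.624], [0.0, -0.274, 0.962, 0.373], [0.0, 0.0, 0.0, 1.0]]
coupler [] []
stand [] []
block [] []
nipple [] []
```

View pics/scene0.png

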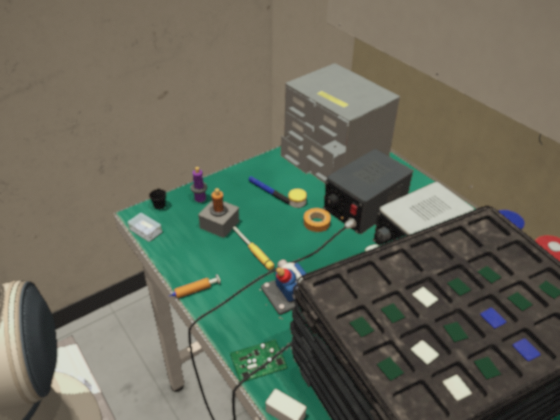

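View pics/top0.png

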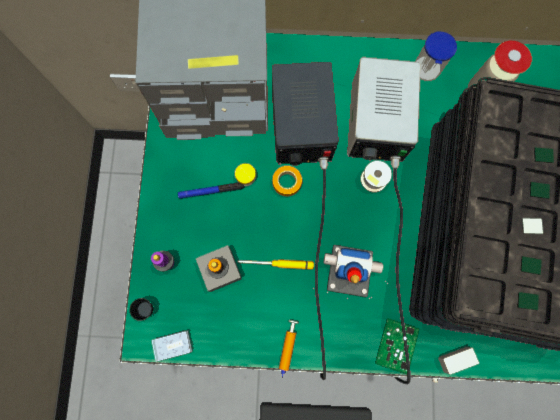

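The candidates are the orange-handled coupler in the grey stand (top 217,266; scene 218,201), the purple look-alike (top 162,260; scene 199,184) and the orange syringe (top 287,350). I choose the one in the grey stand. The red-tipped nipple and collar on the blue block are at top (352,272), scene (284,272). The screwdriver lies between them.

```bash
cat > h.py <<'E'
from rig import *
import cv2,numpy as np
from scipy.spatial.transform import Rotation as R
from scipy.optimize import least_squares
F=np.diag([1.,-1,-1])
def proj(f,P):
    E=f['extrinsics'];p=(np.atleast_2d(P)-E[:3,3])@E[:3,:3]@F
    q=p@f['mtx'].T;return q[:,:2]/q[:,2:]
def ray(f,uv):
    E=f['extrinsics'];d=E[:3,:3]@F@np.linalg.inv(f['mtx'])@np.array([*uv,1.]);return E[:3,3],d/np.linalg.norm(d)
def tri(obs):
    A=np.zeros((3,3));b=np.zeros(3)
    for f,uv in obs:
        c,d=ray(f,uv);M=np.eye(3)-np.outer(d,d);A+=M;b+=M@c
    X=np.linalg.solve(A,b);return X,[np.round(proj(f,X)[0]-uv,1).tolist() for f,uv in obs]
def blob(f,lo,hi,box=None,mn=8):
    h=cv2.cvtColor(f['img'],cv2.COLOR_RGB2HSV);m=cv2.inRange(h,np.array(lo),np.array(hi))
    if box is not None:
        k=np.zeros_like(m);k[box[1]:box[3],box[0]:box[2]]=1;m=m*k
    n,l,s,c=cv2.connectedComponentsWithStats(m);return [(s[i].tolist(),c[i].round(1).tolist()) for i in np.argsort(-s[1:,4])+1 if s[i,4]>mn]
E
python3 - <<'E'
from h import *
S=grab_frame("scene");T=grab_frame("top")
def bb(f,n,near):
    r=[d for d in find_in(f,n) if np.hypot(*(np.array(d['bbox'][:2])-near))<25];return r[0]['bbox'] if r else None
for n,ns,nt in [("coupler",(218,201),(217,266)),("coupler",(199,184),(162,260)),("stand",(218,218),(219,269)),("block",(288,288),(352,272)),("nipple",(285,272),(352,274)),("screwdriver",(262,255),(290,264)),("tape_roll",(317,218),(287,180)),("tip_tin",(297,197),(245,174))]:
    a=bb(S,n,ns);b=bb(T,n,nt)
    if a is not None and b is not None: print(n,np.round(a),np.round(b),*tri([(S,a[:2]),(T,b[:2])]))
    else: print(n,a,b)
E
```

```text
coupler [201. 183.  19.  36.] [220. 268.  18.  19.] [0.50931388 0.24956676 0.14177577] [[7.5, -1.1], [-4.5, 8.5]]
coupler [201. 183.  19.  36.] [160. 260.  22.  19.] [0.5456103  0.36853616 0.04335792] [[-1.3, 0.1], [0.9, -1.4]]
stand [220. 217.  39.  34.] [221. 268.  45.  47.] [0.534188   0.25551233 0.02384015] [[0.3, -0.0], [-0.2, 0.3]]
block [284. 288.  39.  53.] [354. 272.  57.  53.] [5.35308892e-01 1.11275869e-04 2.70654678e-02] [[2.6, -0.6], [-1.3, 2.4]]
nipple [285. 275.  14.  14.] [351. 275.  11.  18.] [0.53297002 0.00833101 0.05682434] [[-1.1, 0.2], [0.6, -1.1]]
screwdriver [260. 254.  25.  28.] [276. 264.  74.  14.] [ 0.55950129  0.14516838 -0.01953835] [[-3.4, 0.5], [1.9, -3.3]]
tape_roll [317. 218.  28.  23.] [288. 181.  29.  32.] [0.71827743 0.13373493 0.01768223] [[-0.1, 0.0], [0.0, -0.1]]
tip_tin [299. 199.  16.  17.] [245. 174.  19.  19.] [0.7347002  0.22211099 0.00369041] [[-0.1, 0.0], [0.1, -0.1]]
```

```bash
python3 -m pendant '[[[-3.3,-2,0,0,0,0,0],[-3.3,-2,0,0,0,0,0],[-3.3,-2,0,0,0,0,0],[-3.3,-2,0,0,0,0,0],[-3.3,-2,0,0,0,0,0],[-3.3,-2,0,0,0,0,0],[-3.3,-2,0,0,0,0,0],[-3.3,-2,0,0,0,0,0],[-3.3,-2,0,0,0,0,0],[-3.3,-2,0,0,0,0,0],[-3.3,-2,0,0,0,0,0],[-3.3,-2,0,0,0,0,0]]]'
python3 -m pendant '[[[-1,-1,0,0,0,-0.12,0],[-1,-1,0,0,0,-0.12,0],[0,0,0,0,0,0,0],[0,0,0,0,0,0,0]]]'
python3 - <<'E'
from h import *
f=grab_frame("wrist");cv2.imwrite('pics/w1.png',f['img'][:,:,::-1])
for n in ["coupler","stand","block","nipple"]:
    print(n,[(np.round(d['point']).tolist(),round(d['confidence'],2)) for d in landmark_of(f,n)],[(np.round(d['bbox']).tolist(),round(d['confidence'],2)) for d in find_in(f,n)])
print(blob(f,(5,150,120),(15,255,255)))
E
```

```text
time: 3.7
tcp_pos: [0.4795, 0.2745, 0.2395]
tcp_rot: [0.124, 0.992, 0.0, 0.0]
force: [0.7, 0.5, 0.3]
width: 0.0852
grasp_force: 0.0
time: 4.03
tcp_pos: [0.4944, 0.2525, 0.2393]
tcp_rot: [0.006, 1.0, 0.0, -0.0]
force: [-0.1, 0.1, -0.3]
width: 0.0852
grasp_force: 0.0
coupler [([373.0, 217.0], 0.86), ([286.0, 217.0], 0.84)] [([287.0, 228.0, 36.0, 42.0], 0.93), ([382.0, 230.0, 44.0, 43.0], 0.7)]
stand [([286.0, 213.0], 0.57)] [([285.0, 220.0, 71.0, 84.0], 0.91)]
block [([88.0, 220.0], 0.66)] [([69.0, 225.0, 103.0, 81.0], 0.6)]
nipple [([55.0, 231.0], 0.72)] [([48.0, 228.0, 40.0, 28.0], 0.6)]
[([277, 224, 25, 26, 152], [287.3, 232.6]), ([284, 231, 13, 8, 43], [290.6, 233.8]), ([36, 230, 12, 5, 17], [41.2, 232.6]), ([152, 52, 16, 4, 17], [159.1, 52.9]), ([282, 239, 3, 4, 9], [282.9, 240.6])]
```

View pics/w1.png

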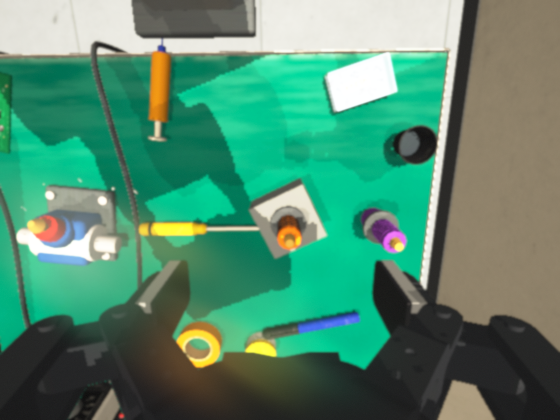

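The wrist view shows the orange coupler in the grey stand at (288,233), stub tip about (290,242). The purple one is at (383,230), the block with its nipple is at (50,230), and the screwdriver tip ends at the stand edge (258,229). I'll descend for a second view.

```bash
cat > m1.py <<'E'
from h import *
import pickle,sys
f=grab_frame("wrist");o=get_obs()
print(o['tcp_pos'].round(4) if hasattr(o['tcp_pos'],'round') else o['tcp_pos'])
pickle.dump(f,open(sys.argv[1]+'.pkl','wb'));cv2.imwrite(f'pics/{sys.argv[1]}.png',f['img'][:,:,::-1])
for n in ["coupler","stand"]:
    print(n,[(np.round(d['point'],1).tolist(),round(d['confidence'],2)) for d in landmark_of(f,n)],[(np.round(d['bbox'],1).tolist(),round(d['confidence'],2)) for d in find_in(f,n)])
E
python3 m1.py a1
python3 -m pendant '[[[0,0,3,0,0,0,0],[0,0,3,0,0,0,0],[0,0,2,0,0,0,0],[0,0,0,0,0,0,0],[0,0,0,0,0,0,0]]]'
python3 m1.py a2
python3 - <<'E'
import cv2
a=cv2.imread('pics/a1.png')[170:280,220:420];b=cv2.imread('pics/a2.png')[150:330,200:400]
a=cv2.resize(a,None,fx=3,fy=3);b=cv2.resize(b,None,fx=3,fy=3)
cv2.imwrite('pics/a2c.png',b)
E
```

```text
[0.4941 0.253  0.2393]
coupler [([284.7, 214.9], 0.84), ([372.2, 219.0], 0.59)] [([287.1, 228.8, 33.9, 45.9], 0.77), ([381.6, 230.1, 42.4, 46.8], 0.7)]
stand [([290.6, 213.5], 0.58)] [([284.3, 220.2, 73.4, 83.9], 0.9), ([66.9, 224.6, 100.8, 78.2], 0.59), ([288.2, 228.3, 36.6, 38.6], 0.46)]
time: 5.15
tcp_pos: [0.4939, 0.2526, 0.159]
tcp_rot: [0.004, 1.0, -0.0, -0.001]
force: [-0.3, 1.1, 1.0]
width: 0.0855
grasp_force: 0.0
[0.4946 0.2529 0.1601]
coupler [([288.4, 241.8], 0.73), ([393.6, 243.0], 0.57)] [([411.5, 263.1, 65.0, 65.8], 0.74), ([289.5, 263.5, 48.3, 59.6], 0.59)]
stand [([287.8, 233.8], 0.93)] [([287.9, 245.1, 94.9, 104.1], 0.91)]
```

View pics/a2c.png

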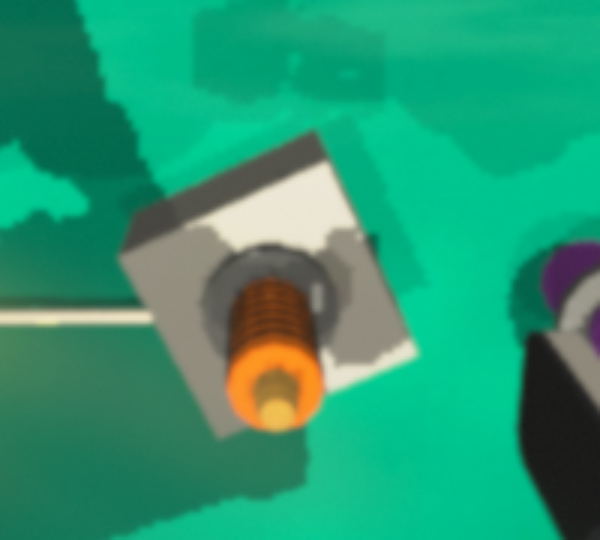

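The crop confirms the orange coupler: stub tip at (292.7,288) in the frame, handle top at (291.7,278), standing in the grey stand, whose top face is centred near (290,252). The purple one is out of the way to the right.

Run:
```python
from h import *
import pickle
a1=pickle.load(open('a1.pkl','rb'));a2=pickle.load(open('a2.pkl','rb'))
def pl(f,uv,z):
    c,d=ray(f,uv);return (c+d*(z-c[2])/d[2]).round(4)
print('stub',pl(a2,(292.7,288),.104),'handle',pl(a2,(291.7,278.3),.092))
C=[pl(a2,p,.042) for p in [(240,236),(309.3,203.3),(339,267.7),(273.3,296)]]
print(C,np.mean(C,0),[np.linalg.norm(C[i]-C[i-1]).round(4) for i in range(4)])
# two-view heights: stub tip and stand centre
b=blob(a1,(18,80,120),(32,255,255),(270,215,310,260),3);print(b[:3]); b2=blob(a2,(18,80,120),(32,255,255),(270,260,310,300),3);print(b2[:3])
if b and b2: print(tri([(a1,b[0][1]),(a2,b2[0][1])]))
print(tri([(a1,(284.3,220.2)),(a2,(287.9,245.1))]))
```

```text
stub [0.5336 0.2611 0.104 ] handle [0.5326 0.2609 0.092 ]
[array([0.5186, 0.2179, 0.042 ]), array([0.49  , 0.2773, 0.042 ]), array([0.5494, 0.3046, 0.042 ]), array([0.5772, 0.2457, 0.042 ])] [0.5338   0.261375 0.042   ] [np.float64(0.0649), np.float64(0.0659), np.float64(0.0654), np.float64(0.0651)]
[([284, 235, 9, 13, 92], [288.4, 241.1]), ([296, 236, 4, 9, 31], [297.5, 239.9]), ([280, 235, 4, 3, 10], [281.2, 236.0])]
[([285, 274, 15, 20, 215], [291.7, 283.7]), ([302, 286, 4, 4, 4], [303.5, 287.5])]
(array([0.53347836, 0.2607298 , 0.0982439 ]), [[-0.1, 0.0], [0.1, -0.0]])
(array([0.54085413, 0.25887578, 0.00936062]), [[0.8, -0.1], [-1.0, 0.1]])
```

```bash
python3 -m pendant '[[[-2,0.4,0,0,0,0,0],[-1.9,0.4,0,0,0,0,0],[0,0,3,0,0,0,0],[0,0,3,0,0,0,0],[0,0,2,0,0,0,0],[0,0,1.2,0,0,0,0],[0,0,1,0,0,0,0],[0,0,0,0,0,0,0],[0,0,0,0,0,0,0]]]'
```

```text
time: 6.15
tcp_pos: [0.5337, 0.2606, 0.058]
tcp_rot: [0.004, 1.0, 0.0, 0.0]
force: [0.6, -0.0, -0.9]
width: 0.0855
grasp_force: 0.0
```

```bash
python3 -m pendant '[[[0,0,0,0,0,0,1],[0,0,0,0,0,0,1],[0,0,0,0,0,0,1],[0,0,0,0,0,0,1],[0,0,0,0,0,0,1],[0,0,0,0,0,0,1],[0,0,0,0,0,0,1],[0,0,0,0,0,0,1],[0,0,0,0,0,0,1]]]' 70
```

```text
time: 6.9
tcp_pos: [0.5334, 0.2606, 0.0578]
tcp_rot: [0.004, 1.0, 0.0, 0.0]
force: [-1.3, -1.3, 7.8]
width: 0.0226
grasp_force: 68.1
```

```bash
python3 -m pendant '[[[0,0,-2,0,0,0,1],[0,0,-3,0,0,0,1],[0,0,-3,0,0,0,1],[0,0,-3,0,0,0,1],[0,0,-3,0,0,0,1],[1.5,-3.5,0,0,0,0,1],[1.5,-3.5,0,0,0,0,1],[1.5,-3.5,0,0,0,0,1],[1.5,-3.5,0,0,0,0,1],[0,-2,0,0,0,0,1],[0,0,0,0,0,0,1],[0,0,0,0,0,0,1]]]'
cat > m2.py <<'E'
from h import *
import pickle,sys
f=grab_frame("wrist");o=get_obs()
print(np.round(o['tcp_pos'],4),np.round(o['tcp_rot'],4),o['width'],o['grasp_force'])
pickle.dump((f,o),open(sys.argv[1]+'.pkl','wb'));cv2.imwrite(f'pics/{sys.argv[1]}.png',f['img'][:,:,::-1])
for n in ["nipple","block"]:
    print(n,[(np.round(d['point'],1).tolist(),round(d['confidence'],2)) for d in landmark_of(f,n)],[(np.round(d['bbox'],1).tolist(),round(d['confidence'],2)) for d in find_in(f,n)])
E
python3 m2.py b1
python3 -m pendant '[[[0,-3,0,0,0,0,1],[0,-3,0,0,0,0,1],[0,-2,0,0,0,0,1],[0,0,0,0,0,0,1],[0,0,0,0,0,0,1]]]'
python3 m2.py b2
python3 - <<'E'
import cv2,numpy as np
a=cv2.imread('pics/b1.png')[100:400,60:460];b=cv2.imread('pics/b2.png')[100:400,100:500]
cv2.imwrite('pics/b12.png',np.hstack([a,b]))
E
```

```text
time: 7.9
tcp_pos: [0.4719, 0.1001, 0.1974]
tcp_rot: [0.005, 1.0, 0.0, -0.0]
force: [-0.1, -0.4, -4.3]
width: 0.0223
grasp_force: 69.9
[0.4721 0.1008 0.1973] [ 4.4e-03  1.0e+00  1.0e-04 -0.0e+00] 0.022668640409216248 69.88634705543518
nipple [([182.9, 263.7], 0.66)] [([181.3, 262.5, 32.6, 28.3], 0.84)]
block [([199.5, 248.9], 0.75)] [([183.9, 255.8, 95.8, 89.3], 0.71)]
time: 8.57
tcp_pos: [0.4716, 0.0207, 0.1972]
tcp_rot: [0.004, 1.0, 0.0, -0.0]
force: [-0.4, 0.7, -3.6]
width: 0.0223
grasp_force: 70.5
[0.4715 0.0213 0.1972] [ 4.e-03  1.e+00  1.e-04 -1.e-04] 0.022415318210213624 70.53847789764404
nipple [] [([394.9, 258.6, 133.0, 18.3], 0.32)]
block [] [([256.1, 243.3, 95.2, 66.7], 0.6)]
```

View pics/b12.png

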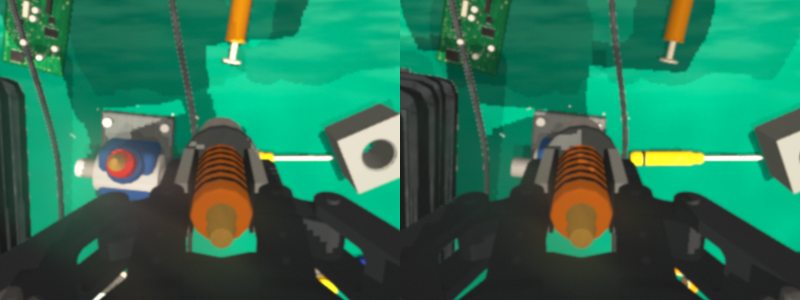

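The left half (b1) shows the coupler gripped, and the nipple and red collar at about (180,260) with the white-bolted foot. In the right half (b2) the coupler hides the nipple. I'll move forward so it shows above the coupler.

```bash
python3 -m pendant '[[[-3,0,0,0,0,0,1],[-3,0,0,0,0,0,1],[-2.5,0,0,0,0,0,1],[0,0,0,0,0,0,1],[0,0,0,0,0,0,1]]]'
python3 m2.py c1
python3 -m pendant '[[[0,3,0,0,0,0,1],[0,3,0,0,0,0,1],[0,2,0,0,0,0,1],[0,0,0,0,0,0,1],[0,0,0,0,0,0,1]]]'
python3 m2.py c2
python3 - <<'E'
import cv2,numpy as np
a=cv2.imread('pics/c1.png')[130:260,220:350];b=cv2.imread('pics/c2.png')[130:260,120:250]
cv2.imwrite('pics/c12.png',cv2.resize(np.hstack([a,b]),None,fx=3,fy=3,interpolation=cv2.INTER_CUBIC))
E
```

```text
time: 9.23
tcp_pos: [0.5573, 0.0209, 0.1969]
tcp_rot: [0.003, 1.0, 0.0, -0.0]
force: [-1.5, 0.9, -4.6]
width: 0.0224
grasp_force: 70.5
[0.5562 0.0209 0.1968] [ 3.4e-03  1.0e+00  1.0e-04 -5.0e-04] 0.02252694404252198 70.45523285865784
nipple [] [([265.3, 173.8, 27.4, 34.3], 0.73)]
block [([264.2, 177.7], 0.91)] [([260.5, 176.2, 110.4, 92.3], 0.94)]
time: 9.9
tcp_pos: [0.5565, 0.1012, 0.1974]
tcp_rot: [0.003, 1.0, -0.0, -0.0]
force: [0.6, -1.3, -5.4]
width: 0.0224
grasp_force: 70.6
[0.5566 0.1004 0.1974] [ 3.4e-03  1.0e+00 -1.0e-04 -1.0e-04] 0.02205562223139679 70.61589360237122
nipple [([174.3, 173.0], 0.75)] [([172.2, 173.7, 33.6, 34.2], 0.9)]
block [([191.0, 178.2], 0.67)] [([180.3, 178.6, 113.8, 91.1], 0.74)]
```

View pics/c12.png

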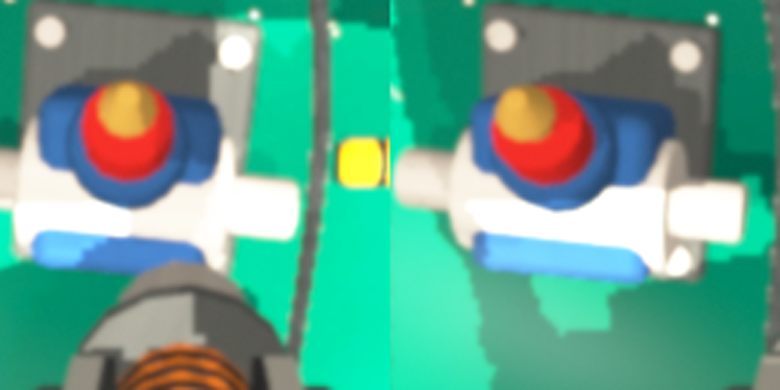

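c1 (left) and c2 (right) show the brass head, the red collar and two foot bolts clearly. The gold centre is at frame (262,167) in c1 and (165,168) in c2. The bolts are at (236.7,140.7) and (298.3,147.3) in c1, and (156.7,141.7) and (218.3,149) in c2.

```bash
cat > fit.py <<'E'
from h import *
import pickle
V={k:pickle.load(open(k+'.pkl','rb'))[0] for k in ['b1','c1','c2']}
box={'b1':(160,240,205,285),'c1':(245,150,285,200),'c2':(148,150,190,200)}
def hull(P): return cv2.convexHull(P.astype(np.float32))[:,0]
th=np.linspace(0,2*np.pi,48)
circ=lambda r,z:np.c_[r*np.cos(th),r*np.sin(th),0*th+z]
G=np.vstack([circ(.008,.024),circ(.008,.026),circ(.003,.034)]);C=circ(.0135,.015)
def frame(p):
    bx,by,yaw,z0,lean=p
    B=R.from_euler('z',yaw);o=np.array([bx,by,z0])+B.apply([-.010,0,.056]);N=B*R.from_euler('y',-lean);return o,N
def feats(H): # gold extents
    return np.r_[H.min(0),H.max(0),]
obs={}
for k,f in V.items():
    h=cv2.cvtColor(f['img'],cv2.COLOR_RGB2HSV);b=box[k]
    m=np.zeros(h.shape[:2],np.uint8);s=np.s_[b[1]:b[3],b[0]:b[2]]
    gold=cv2.inRange(h,(11,90,60),(30,255,255));red=cv2.inRange(h,(0,150,60),(8,255,255))|cv2.inRange(h,(172,150,60),(180,255,255))
    def ex(m):
        q=np.zeros_like(m);q[s]=m[s];n,l,st,c=cv2.connectedComponentsWithStats(q);i=1+np.argmax(st[1:,4]);x,y,w,hh,a=st[i];return np.array([x-.5,y-.5,x+w-.5,y+hh-.5])
    obs[k]=(ex(gold),ex(gold|red));print(k,*obs[k])
bolts={'c1':[(236.7,140.7),(298.3,147.3)],'c2':[(156.7,141.7),(218.3,149)]}
bl=[tri([(V['c1'],bolts['c1'][i]),(V['c2'],bolts['c2'][i])]) for i in (0,1)];print(bl)
d=bl[1][0]-bl[0][0];yb=np.arctan2(-d[0],d[1]);print('bolt yaw',yb,'dist',np.linalg.norm(d))
def res(p,pr=False):
    o,N=frame(p);r=[]
    for k,f in V.items():
        g=hull(proj(f,o+N.apply(G)));c=hull(proj(f,o+N.apply(np.vstack([G,C]))))
        r+=[*(feats(g)-obs[k][0])]
        e=(feats(c)-obs[k][1]);e[3]*=0.5;r+=[*e]
    r=np.array(r)
    if pr: print(r.reshape(-1,4).round(1))
    return np.r_[r,(p[2]-yb)*40,p[3]/.001,(p[4]-.5236)/.02]
s=least_squares(res,[.537,.003,yb,0,.5236],loss='soft_l1');print(s.x.round(4),s.cost);res(s.x,True)
o,N=frame(s.x);print('nipple o',o.round(4),'axis',N.apply([0,0,1]).round(4))
np.savez('nip.npz',o=o,N=N.as_matrix(),p=s.x)
E
python3 fit.py
```

```text
b1 [167.5 253.5 184.5 270.5] [166.5 249.5 193.5 276.5]
c1 [252.5 155.5 271.5 175.5] [246.5 155.5 277.5 189.5]
c2 [154.5 157.5 174.5 176.5] [153.5 157.5 187.5 190.5]
[(array([ 0.50517241, -0.02182826,  0.01468994]), [[-0.0, -0.2], [0.0, 0.2]]), (array([0.51238152, 0.03963539, 0.01603196]), [[0.0, 0.2], [-0.0, -0.2]])]
bolt yaw -0.11675710423205517 dist 0.06189953538689545
[ 0.5445  0.0041 -0.1182 -0.0008  0.5236] 9.608277635106655
[[-0.3 -0.5  1.4  0.7]
 [-1.8 -1.1  0.8  0.6]
 [-0.2  0.7  0.5 -0.1]
 [-0.2  0.1  0.5 -2.1]
 [-0.1  0.3  0.5  0.5]
 [-1.4 -0.4 -3.1 -1.9]]
nipple o [0.5346 0.0053 0.0552] axis [-0.4965  0.059   0.866 ]
```

```bash
cat > coup.py <<'E'
from h import *
import pickle,sys
k=sys.argv[1];f,o=pickle.load(open(k+'.pkl','rb'))
t=np.array(o['tcp_pos']);T=R.from_quat(o['tcp_rot'])
th=np.linspace(0,2*np.pi,72);circ=lambda r,z:np.c_[r*np.cos(th),r*np.sin(th),0*th+z]
def pred(p,P): # coupler frame in tool: z reversed
    dx,dy,ty,tx,ax=p
    Q=R.from_rotvec([tx,ty,0])*R.from_euler('x',np.pi)
    w=T.apply(Q.apply(P-[0,0,.060])+[dx,dy,ax-.060])+t
    return proj(f,w)
h=cv2.cvtColor(f['img'],cv2.COLOR_RGB2HSV)
m=cv2.inRange(h,(3,120,50),(16,255,255));m[:200]=0;m[:,:220]=0;m[:,340:]=0
m=cv2.morphologyEx(m,cv2.MORPH_CLOSE,np.ones((9,9)))
n,l,s,c=cv2.connectedComponentsWithStats(m);i=1+np.argmax(s[1:,4]);x,y,w,hh,a=s[i];print('orange',s[i])
p0=[0,0,0,0,.048]
H=np.vstack([circ(.012,.038),circ(.012,.082)])
e=pred(p0,H);print('pred handle ext',e.min(0).round(1),e.max(0).round(1))
fl=np.vstack([circ(.020,.032),circ(.020,.038)]);e=pred(p0,fl);print('pred flange',e.min(0).round(1),e.max(0).round(1));print('stub top',pred(p0,np.array([[0,0,.094]])).round(1))
for q in ([.001,0,0,0,.048],[0,0.001,0,0,.048],[0,0,.03,0,.048],[0,0,0,.03,.048],[0,0,0,0,.050]):
    a=pred(q,H);b=pred(q,fl);print(q,a.min(0).round(1),a.max(0).round(1),b.min(0).round(1))
im=cv2.resize(f['img'][190:370,210:350,::-1],None,fx=3,fy=3,interpolation=cv2.INTER_CUBIC)
for P in (circ(.012,.082),circ(.020,.038),circ(.0145,0.032),circ(.020,.032)):
    for u in pred(p0,P): cv2.circle(im,tuple(int(v) for v in (u-[210,190]+.5)*3),1,(255,0,255),-1)
cv2.imwrite(f'pics/{k}_ov.png',im)
E
python3 coup.py c2
```

```text
orange [ 249  244   65   94 3872]
pred handle ext [244.3 242. ] [308.8 343.4]
pred flange [238.3 223. ] [317.  298.7]
stub top [[276.1 337.8]]
[0.001, 0, 0, 0, 0.048] [244.2 240.1] [308.9 341.2] [238.3 221.1]
[0, 0.001, 0, 0, 0.048] [247. 242.] [311.5 343.4] [240.3 223. ]
[0, 0, 0.03, 0, 0.048] [244.4 241.1] [308.8 344.2] [238.3 221.8]
[0, 0, 0, 0.03, 0.048] [246. 242.] [310.5 343.4] [236.9 223. ]
[0, 0, 0, 0, 0.05] [244.9 240.5] [308.4 339.9] [238.9 221.8]
```

View pics/c2_ov.png

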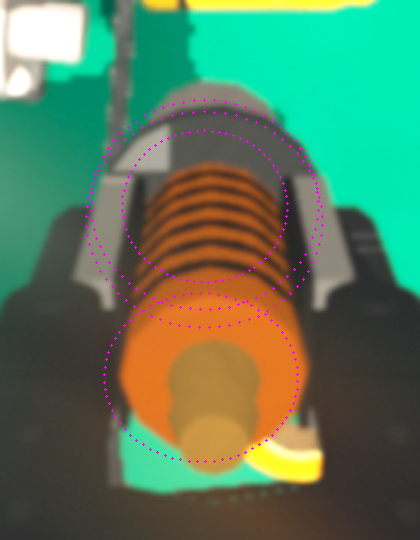

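Overlaying the coupler model at its nominal grasp pose, the handle (columns 250–313) sits about 4.6 px to the right of the prediction. That is about 1.8 mm of wrist-camera bias in tool y, because the fingers centre the handle. I'll take that off the nipple's y, go to a pre-pose and check with all the cameras.

```bash
cat > goal.py <<'E'
from h import *
import sys
d=np.load('nip.npz');N=d['N'];o=d['o']+np.array([float(v)/1000 for v in sys.argv[2:5]]) if len(sys.argv)>2 else d['o']
zm=float(sys.argv[1])/1000;s=get_obs();t=np.array(s['tcp_pos']);T=R.from_quat(s['tcp_rot'])
G=R.from_matrix(N@np.diag([-1.,1,-1]))
g=o+N[:,2]*(zm+.048)
print('goal',g.round(4),'now',t.round(4),'time',s['time'],'force',np.round(s['force'],1))
print('shift in present tool axes cm',T.inv().apply(g-t).round(3)*100,'in goal axes',(G.inv().apply(g-t)*100).round(2),'rotvec',(T.inv()*G).as_rotvec().round(4))
m=t+T.apply([0,0,.048]);r=N.T@(m-o)*1000;print('mouth in nipple mm',r.round(1))
E
python3 goal.py 75 0 -1.8 0
```

```text
goal [0.4735 0.0108 0.1617] now [0.5569 0.0995 0.1973] time 10.15 force [ 0.3  0.2 -3.4]
shift in present tool axes cm [ 8.3 -8.9  3.6] in goal axes [ 8.05 -9.8  -0.54] rotvec [ 0.0285 -0.5231  0.1069]
mouth in nipple mm [56.5 98.  76.1]
```

```bash
python3 -m pendant '[[[2.1,-2.2,0,0,0,0,1],[2.1,-2.2,0,0,0,0,1],[2.1,-2.2,0,0,0,0,1],[2,-2.2,0,0,0,0,1],[0,0,0,0.0057,-0.1046,0.0214,1],[0,0,0,0.0057,-0.1046,0.0214,1],[0,0,0,0.0057,-0.1046,0.0214,1],[0,0,0,0.0057,-0.1046,0.0214,1],[0,0,0,0.0057,-0.1046,0.0214,1],[0,0,0,0,0,0,1],[0,0,0,0,0,0,1]]]'; python3 goal.py 75 0 -1.8 0
```

```text
time: 11.07
tcp_pos: [0.4719, 0.0125, 0.1965]
tcp_rot: [0.056, 0.966, -0.015, 0.253]
force: [0.4, -0.4, -4.3]
width: 0.0226
grasp_force: 70.9
goal [0.4735 0.0108 0.1617] now [0.4719 0.0125 0.1965] time 11.0667 force [ 0.4 -0.4 -4.3]
shift in present tool axes cm [ 1.5 -0.2  3.1] in goal axes [ 1.58 -0.16  3.1 ] rotvec [-0.0002 -0.0101  0.0021]
mouth in nipple mm [ 15.3   1.6 106. ]
```

```bash
python3 -m pendant '[[[0.8,-0.1,1.5,0,-0.01,0.002,1],[0.8,-0.1,1.6,0,0,0,1],[0,0,0,0,0,0,1],[0,0,0,0,0,0,1]]]'; python3 goal.py 75 0 -1.8 0
python3 - <<'E'
from h import *
import pickle
D={c:grab_frame(c) for c in ("wrist","scene","top")};D['o']=get_obs();pickle.dump(D,open('d1.pkl','wb'))
w=D['wrist']['img'][130:380,190:370];s=D['scene']['img'][225:315,245:325];t=D['top']['img'][225:315,310:390]
R_=lambda i:cv2.resize(i,(int(i.shape[1]*550/i.shape[0]),550),interpolation=cv2.INTER_CUBIC)
q=np.hstack([R_(w),np.vstack([cv2.resize(s,(350,275)),cv2.resize(t,(350,275))])])
cv2.imwrite('pics/d1.png',q[:,:,::-1]);print(q.shape)
E
```

```text
time: 11.4
tcp_pos: [0.4765, 0.0104, 0.1653]
tcp_rot: [0.057, 0.965, -0.016, 0.257]
force: [-0.2, -0.8, -3.3]
width: 0.0225
grasp_force: 71.0
goal [0.4735 0.0108 0.1617] now [0.4765 0.0104 0.1653] time 11.4 force [-0.2 -0.8 -3.3]
shift in present tool axes cm [0.4 0.  0.2] in goal axes [0.43 0.   0.16] rotvec [-0.0011 -0.0034 -0.0002]
mouth in nipple mm [ 4.2 -0.1 76.6]
(550, 746, 3)
```

View pics/d1.png

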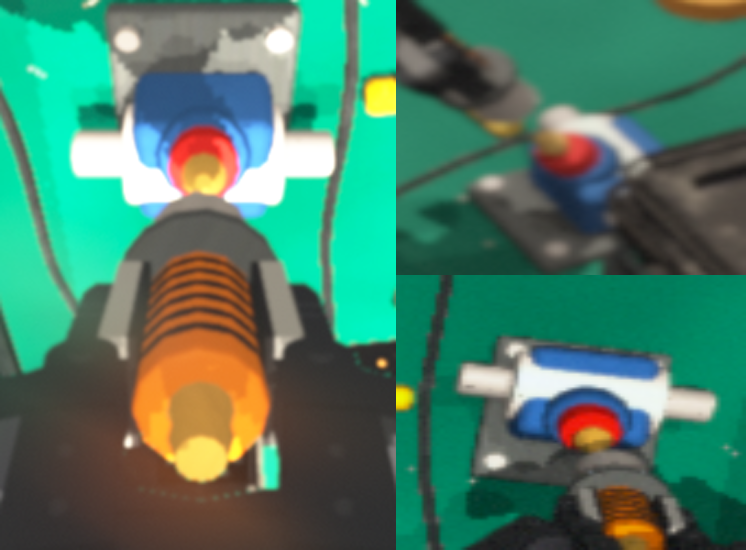

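In d1 the wrist crop shows the nipple tip in frame at about (283.2,210), the collar centre at column 283.6, and the coupler axis at columns 281.8 (stub) to 280.5 (mouth). The top crop also puts the nipple to +y of the coupler axis. I'll fit nipple, grasp and camera correction jointly.

```bash
cat > joint.py <<'E'
import io,contextlib
with contextlib.redirect_stdout(io.StringIO()):
    from fit import *
D=pickle.load(open('d1.pkl','rb'));V['d1']=D['wrist'];ob=D['o']
f=V['d1'];h=cv2.cvtColor(f['img'],cv2.COLOR_RGB2HSV)
# d1: gold/red columns + upper red row
red=cv2.inRange(h,(0,150,60),(8,255,255))|cv2.inRange(h,(172,150,60),(180,255,255));q=np.zeros_like(red);q[180:218,255:310]=red[180:218,255:310]
n,l,st,_=cv2.connectedComponentsWithStats(q);x,y,w,hh,a=st[1+np.argmax(st[1:,4])];print('d1 red',x,y,w,hh,a)
rd=(x-.5,x+w-.5,y-.5)
t0=np.array(ob['tcp_pos']);T0=R.from_quat(ob['tcp_rot'])
def cam(f,c):
    E=f['extrinsics'].copy();E[:3,3]+=E[:3,:3]@c[:3];E[:3,:3]=E[:3,:3]@R.from_rotvec(c[3:]).as_matrix();return dict(mtx=f['mtx'],extrinsics=E)
def coup(P,dx,ty,ax):
    Q=R.from_rotvec([0,ty,0])*R.from_euler('x',np.pi)
    return t0+T0.apply(Q.apply(P-[0,0,.06])+[dx,0,ax-.06])
def res2(v,pr=False):
    p=v[:5];c=v[5:11];dx,ty,ax=v[11:];o,N=frame(p);r=[]
    for k in ('b1','c1','c2'):
        F_=cam(V[k],c);g=proj(F_,o+N.apply(G));cc=proj(F_,o+N.apply(np.vstack([G,C])))
        r+=[*(feats(g)-obs[k][0])];e=feats(cc)-obs[k][1];r+=[e[0],e[2]]
    for k in bolts:
        for i in (0,1):
            B=R.from_euler('z',p[2]);P=np.array([p[0],p[1],0])+B.apply([-.036,[-.031,.031][i],.0155]);r+=[*(proj(cam(V[k],c),P)[0]-bolts[k][i])]
    F_=cam(f,c);cc=proj(F_,o+N.apply(C));r+=[cc[:,0].min()-rd[0],cc[:,0].max()-rd[1],cc[:,1].min()-rd[2]]
    ht=proj(F_,coup(circ(.012,.082),dx,ty,ax));r+=[ht[:,0].min()-250,ht[:,0].max()-312.7]
    r+=[*(proj(F_,coup(np.array([[0,0,.094]]),dx,ty,ax))[0]-[281.8,338.2])]
    fl=proj(F_,coup(np.vstack([circ(.02,.032),circ(.02,.038)]),dx,ty,ax));r+=[fl[:,1].min()-225.5]
    ns=proj(F_,coup(circ(.0145,0),dx,ty,ax));r+=[ns[:,1].min()-218.2,(ns[:,0].min()+ns[:,0].max())/2-280.5]
    r=np.array(r)
    if pr: print(r.round(1))
    return np.r_[r,p[3]/.0005,(p[4]-.5236)/.01,c[:3]/.002,c[3:]/.008,dx/.0015,ty/.03,(ax-.048)/.001]
s=least_squares(res2,np.r_[.5445,.0041,yb,0,.5236,np.zeros(6),0,0,.048],loss='soft_l1',x_scale='jac')
cov=np.linalg.inv(s.jac.T@s.jac);print('p',s.x[:5].round(4),'sd',np.sqrt(np.diag(cov))[:3].round(4));print('cam',s.x[5:11].round(4),'coup',s.x[11:].round(4));res2(s.x,True)
o,N=frame(s.x[:5]);Nm=N.as_matrix();print('o',o.round(4),'axis',Nm[:,2].round(3))
m=coup(np.array([[0,0,0.]]),*s.x[11:])[0];zz=coup(np.array([[0,0,.1]]),*s.x[11:])[0]-m
print('mouth in nipple mm',(Nm.T@(m-o)*1000).round(1),'axis',(Nm.T@zz*10).round(3))
# check in top / scene: predicted tip, collar, nose
for k in ('top','scene'):
    F_=D[k];print(k,'tip',proj(F_,o+Nm[:,2]*.034)[0].round(1),'head',proj(F_,o+Nm[:,2]*.025)[0].round(1),'mouth',proj(F_,m)[0].round(1),'flange',proj(F_,m+zz*.38)[0].round(1))
np.savez('nip.npz',o=o,N=Nm,p=s.x)
E
python3 joint.py
python3 - <<'E'
from h import *
import pickle
D=pickle.load(open('d1.pkl','rb'))
for k,b in (('top',(330,240,372,300)),('scene',(265,255,300,300))):
    print(k,'gold',blob(D[k],(11,90,60),(30,255,255),b,4)[:3],'red',blob(D[k],(0,150,60),(8,255,255),b,6)[:2])
E
```

```text
d1 red 268 188 29 26 371
p [ 5.445e-01  3.500e-03 -1.195e-01 -1.000e-04  5.236e-01] sd [0.0019 0.001  0.0165]
cam [-0.0007 -0.0008  0.0017  0.0009 -0.0004 -0.    ] coup [-0.0006 -0.0093  0.0482]
[ 0.1 -1.   1.8  0.1 -1.4  1.1 -0.   0.5  0.5 -0.4 -0.1  0.5  0.4  0.1
  0.9  0.1 -0.9 -2.7 -0.5 -0.3 -0.6  0.1 -0.2  0.  -0.1 -0.3 -1.6  2.3
  2.4 -0.5  0.5 -0.4  0.   0.  -0.1  0.7]
o [0.5346 0.0047 0.0559] axis [-0.496  0.06   0.866]
mouth in nipple mm [ 5.9 -1.  76.7] axis [-0.009 -0.     1.   ]
top tip [354.9 281. ] head [354.4 278.9] mouth [358.3 288.9] flange [360.4 299.6]
scene tip [278.3 269. ] head [280.3 270.9] mouth [271.1 257.8] flange [261.7 248.9]
top gold [([356, 294, 12, 6, 58], [361.1, 296.8]), ([351, 275, 8, 8, 55], [354.6, 278.6])] red [([348, 268, 13, 14, 96], [353.2, 273.1])]
scene gold [([277, 268, 7, 8, 43], [280.2, 271.1]), ([265, 264, 9, 6, 39], [268.9, 266.4])] red [([278, 270, 12, 11, 75], [284.6, 275.6])]
```

The joint fit agrees with the top and scene cameras to about 0.3 px on the head. The mouth lies at (+5.9, -1.0, 76.7) mm in the nipple frame. I'll correct sideways, close to 2 cm short and hold.

```bash
python3 -m pendant '[[[0.3,0.05,0.7,0,0,0,1],[0.3,0.05,0.7,0,0,0,1],[0,0,0.8,0,0,0,1],[0,0,0,0,0,0,1],[0,0,0,0,0,0,1],[0,0,0,0,0,0,1],[0,0,0,0,0,0,1]]]'; python3 goal.py 54
python3 - <<'E'
from h import *
import pickle
D={c:grab_frame(c) for c in ("wrist","scene","top")};D['o']=get_obs();pickle.dump(D,open('e1.pkl','wb'))
w=D['wrist']['img'][130:380,190:370];s=D['scene']['img'][225:315,245:325];t=D['top']['img'][225:315,310:390]
R_=lambda i:cv2.resize(i,(int(i.shape[1]*550/i.shape[0]),550),interpolation=cv2.INTER_CUBIC)
q=np.hstack([R_(w),np.vstack([cv2.resize(s,(350,275)),cv2.resize(t,(350,275))])])
cv2.imwrite('pics/e1.png',q[:,:,::-1])
E
```

```text
time: 12.13
tcp_pos: [0.485, 0.0122, 0.1546]
tcp_rot: [0.058, 0.966, -0.016, 0.251]
force: [-0.3, 0.2, -3.5]
width: 0.0223
grasp_force: 71.0
goal [0.4839 0.0107 0.1442] now [0.485  0.0122 0.1546] time 12.1333 force [-0.3  0.2 -3.5]
shift in present tool axes cm [ 0.6 -0.2  0.9] in goal axes [ 0.6  -0.16  0.86] rotvec [-0.0023 -0.0154  0.0009]
mouth in nipple mm [ 5.2  1.5 62.6]
```

View pics/e1.png

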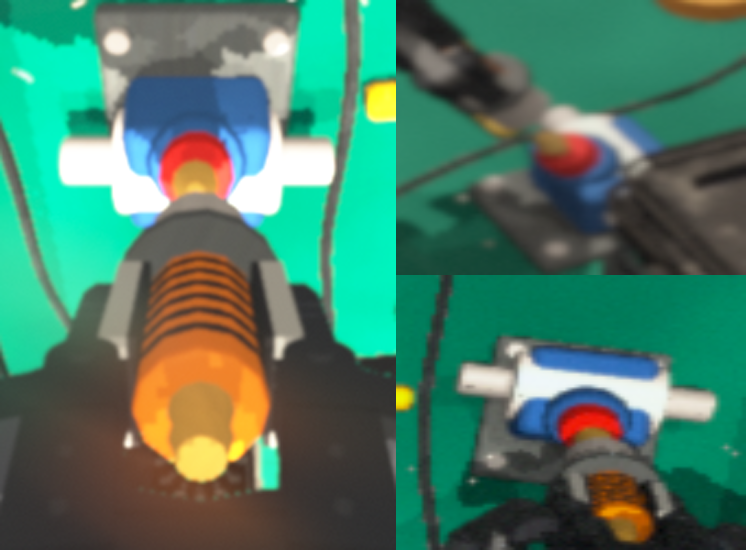

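The picture shows the coupler 2–3 cm short. The nipple tip is now at frame column about 278 and the coupler axis at 281, so I overshot slightly to +y and the x correction did not happen. I'll check the state.

```bash
python3 - <<'E'
from h import *
import pickle
for n in ('d1','e1'):
    o=pickle.load(open(n+'.pkl','rb'))['o'];print({k:np.round(o[k],4).tolist() for k in ('time','q','tcp_pos','tcp_rot')})
for i in range(3):
    grab_frame('top');o=get_obs();print(np.round(o['tcp_pos'],4),np.round(o['tcp_rot'],4),np.round(o['q'],4))
E
python3 goal.py 54
```

```text
{'time': 11.55, 'q': [-0.0944, 0.2937, 2.2026, -0.1021, 0.1223, -1.4487], 'tcp_pos': [0.4765, 0.0107, 0.1664], 'tcp_rot': [0.0572, 0.9642, -0.0155, 0.2584]}
{'time': 12.2833, 'q': [-0.0849, 0.3303, 2.1858, -0.1621, 0.1191, -1.3805], 'tcp_pos': [0.485, 0.0123, 0.1545], 'tcp_rot': [0.0577, 0.9662, -0.0163, 0.2508]}
[0.485  0.0122 0.1546] [ 0.0577  0.9662 -0.0163  0.2509] [-0.0849  0.3304  2.1857 -0.1622  0.1191 -1.3804]
[0.4851 0.0123 0.1545] [ 0.0577  0.9662 -0.0162  0.2509] [-0.0849  0.3305  2.1857 -0.1622  0.1191 -1.3804]
[0.4851 0.0123 0.1545] [ 0.0576  0.9662 -0.0162  0.2508] [-0.0848  0.3306  2.1857 -0.1622  0.1191 -1.3803]
goal [0.4839 0.0107 0.1442] now [0.4851 0.0123 0.1545] time 12.4333 force [-0.4  0.3 -3.3]
shift in present tool axes cm [ 0.6 -0.2  0.9] in goal axes [ 0.6  -0.17  0.84] rotvec [-0.0023 -0.0154  0.001 ]
mouth in nipple mm [ 5.2  1.5 62.4]
```

Joint 5 is at its lower limit (0.12), so the wrist cannot tilt further in this configuration. I'll fit the arm geometry to see what the approach needs.

```bash
cat > kin.py <<'E'
from h import *
import pickle
O=[pickle.load(open(k+'.pkl','rb'))[1] for k in ('b1','b2','c1','c2')]+[pickle.load(open(k+'.pkl','rb'))['o'] for k in ('d1','e1')]
O+=[dict(q=[1.2275,.4942,1.3461,0,1.3025,-.0955],tcp_pos=[.1532,.6056,.2387],tcp_rot=[.1236,.9923,-.0006,-.0001])]
def fk(q,L):
    r0,h,L1,a,L2,d=L
    b=R.from_euler('z',q[0]);Y=lambda t:R.from_euler('y',t)
    R2=b*Y(q[1]);p=b.apply([r0,0,h])+R2.apply([0,0,L1])
    R3=R2*Y(q[2]);p=p+R3.apply([a,0,L2])
    R5=R3*R.from_euler('z',q[3])*Y(q[4]);p=p+R5.apply([0,0,d])
    return p,R5*R.from_euler('z',q[5])
if __name__=='__main__':
    f=lambda L:np.concatenate([fk(o['q'],L)[0]-o['tcp_pos'] for o in O])
    s=least_squares(f,[0,.2,.45,0,.45,.25]);print(s.x.round(4),np.abs(s.fun).max())
    for o in O[-3:]:
        e=fk(o['q'],s.x)[1].inv()*R.from_quat(o['tcp_rot']);print('rot diff',e.as_rotvec().round(3))
    np.save('L.npy',s.x)
E
python3 kin.py
```

```text
[0.0083 0.1325 0.6273 0.0834 0.3461 0.278 ] 0.059628341829056825
rot diff [ 0.    -0.     1.571]
rot diff [-0.    -0.     1.571]
rot diff [ 0.    -0.     1.571]
```

```bash
cat > kin2.py <<'E'
from kin import *
Y=lambda t:R.from_euler('y',t)
def rots(q):
    b=R.from_euler('z',q[0]);R2=b*Y(q[1]);R3=R2*Y(q[2]);R4=R3*R.from_euler('z',q[3]);R5=R4*Y(q[4]);return b,R2,R3,R5
def A(q):
    b,R2,R3,R5=[r.as_matrix() for r in rots(q)]
    return np.hstack([b[:,[0]],np.array([[0],[0],[1.]]),R2[:,[0,2]],R3[:,[0,2]],R5[:,[2]]])
M=np.vstack([A(o['q']) for o in O]);y=np.concatenate([o['tcp_pos'] for o in O])
# ridge toward plausible
L=np.linalg.solve(M.T@M+1e-6*np.eye(7),M.T@y)
if __name__=='__main__':
    print(L.round(3),np.abs((M@L-y)).reshape(-1,3).max(1).round(4))
    d=np.load('nip.npz');o_,N=d['o'],d['N'];G0=N@np.diag([-1.,1,-1]);lo=[-2.91,-.82,.22,-1.22,-.5,-3.08];hi=[2.91,2.16,2.67,4.37,2.79,3.08]
    for zm in (76,54,40,25,15,9):
        g=o_+N[:,2]*(zm/1000+.048)
        f=lambda q:np.r_[(A(q)@L-g)*100,(rots(q)[3].apply([0,0,1])-G0[:,2])*30]
        s=least_squares(f,[-.09,.33,2.19,0,.1,0][:6],bounds=(lo,hi));q=s.x
        F=rots(q)[2].apply([0,0,1]);print(zm,q[:5].round(3),'cost',s.cost.round(6),'a+',(q[1]+q[2]).round(3))
E
python3 kin2.py
```

```text
[ 0.148 -0.027 -0.115  0.653  0.06   0.285  0.236] [0.0593 0.0595 0.0597 0.0592 0.0577 0.0578 0.0538]
76 [ 0.073  0.303  2.192 -0.634  0.162] cost 0.0 a+ 2.495
54 [ 0.067  0.362  2.233 -1.22   0.098] cost 0.014403 a+ 2.596
40 [ 0.06   0.388  2.227 -1.22   0.089] cost 0.400393 a+ 2.615
25 [ 0.06   0.456  2.307  0.578 -0.164] cost 0.0 a+ 2.763
15 [ 0.058  0.489  2.329  0.433 -0.212] cost 0.0 a+ 2.818
9 [ 0.057  0.509  2.342  0.374 -0.243] cost 0.0 a+ 2.851
```

```bash
sed -i 's/b\[:,\[0\]\],np/b[:,[0,1]],np/; s/np.eye(7)/np.eye(8)/' kin2.py; sed -i 's/lo=\[-2.91,-.82,.22,-1.22,-.5/lo=[-2.91,-.82,.22,-1.22,-.9/' kin2.py; python3 kin2.py
```

```text
[ 0.     0.06   0.257 -0.     0.597  0.118  0.384  0.327] [0. 0. 0. 0. 0. 0. 0.]
76 [-0.091  0.299  2.214 -0.136  0.106] cost 0.0 a+ 2.513
54 [-0.092  0.36   2.214 -0.306  0.046] cost 0.0 a+ 2.574
40 [-0.095  0.396  2.21  -0.613  0.017] cost 0.00633 a+ 2.607
25 [-0.093  0.439  2.209  0.416 -0.033] cost 0.0 a+ 2.648
15 [-0.093  0.465  2.206  0.239 -0.055] cost 0.0 a+ 2.672
9 [-0.094  0.481  2.204  0.19  -0.068] cost 0.0 a+ 2.685
```

The model is exact now. Coaxial gripping would need joint 5 near or below 0 over the approach, inside its forbidden zone. So I'll put the coupler back in the stand and regrip with the tool tilted about the closing line, which makes it steeper at the nipple. First I'll check which tilt works.

```bash
cat > plan.py <<'E'
from kin2 import *
d=np.load('nip.npz');o_,N=d['o'],d['N']
lo=[-2.91,-.82,.22,-1.22,-.9,-3.08];hi=[2.91,2.16,2.67,4.37,2.79,3.08]
C0=R.from_rotvec([0,0,np.pi/2]) # fk tool = R5*Rz(q6)*Rz(pi/2)
def tool(Cm,origin,delta,zg=.062):
    D=np.array([-np.sin(delta),0,-np.cos(delta)]);y=np.array([0,1.,0]);x=np.cross(y,D)
    Rt=np.array(Cm)@np.c_[x,y,D];return origin+Cm@np.array([0,0,zg])+Rt[:,2]*.011,Rt
def ik(g,Rt,q0=(-.09,.36,2.2,0,.4,-1.5)):
    f=lambda q:np.r_[(A(q)@L-g)*100,((rots(q)[3]*R.from_euler('z',q[5])*C0).inv()*R.from_matrix(Rt)).as_rotvec()*30]
    s=least_squares(f,q0,bounds=(lo,hi));return s.x,s.cost
if __name__=='__main__':
  for dl in (.25,.35,.45):
    for zm in (80,54,25,9):
        q,c=ik(*tool(N,o_+N[:,2]*zm/1000,dl));print(dl,zm,q.round(2),round(c,5))
    g,Rt=tool(np.eye(3),np.array([.5335,.261,.01]),dl);q,c=ik(g,Rt,(.4,.6,1.6,0,1,-1));print('stand',g.round(4),q.round(2),round(c,5))
E
python3 plan.py
```

```text
0.25 80 [-0.1   0.29  2.02 -0.01  0.56 -1.54] 0.0
0.25 54 [-0.1   0.35  2.02 -0.01  0.5  -1.54] 0.0
0.25 25 [-0.1   0.41  2.01 -0.01  0.44 -1.54] 0.0
0.25 9 [-0.1   0.45  2.01 -0.01  0.41 -1.54] 0.0
stand [0.5308 0.261  0.0613] [ 0.31  0.76  1.41  0.08  1.22 -1.29] 0.0
0.35 80 [-0.1   0.31  1.94 -0.01  0.71 -1.55] 0.0
0.35 54 [-0.1   0.37  1.94 -0.01  0.66 -1.55] 0.0
0.35 25 [-0.1   0.43  1.94 -0.01  0.6  -1.55] 0.0
0.35 9 [-0.1   0.46  1.93 -0.01  0.57 -1.55] 0.0
stand [0.5297 0.261  0.0617] [ 0.3   0.8   1.33  0.1   1.35 -1.31] 0.0
0.45 80 [-0.1   0.34  1.87 -0.    0.86 -1.55] 0.0
0.45 54 [-0.1   0.39  1.87 -0.    0.81 -1.55] 0.0
0.45 25 [-0.1   0.45  1.86 -0.    0.76 -1.55] 0.0
0.45 9 [-0.1   0.48  1.85 -0.    0.73 -1.55] 0.0
stand [0.5287 0.261  0.0621] [ 0.29  0.84  1.26  0.12  1.47 -1.32] 0.0
```

```bash
cat > rel.py <<'E'
from h import *
import sys
def rel(g,Q):
    s=get_obs();t=np.array(s['tcp_pos']);T=R.from_quat(s['tcp_rot'])
    print('t',s['time'],'now',t.round(4),'goal',np.round(g,4),'shift cm (present axes)',(T.inv().apply(g-t)*100).round(2),'(goal axes)',(Q.inv().apply(g-t)*100).round(2),'rot',(T.inv()*Q).as_rotvec().round(4),'q5',round(float(s['q'][4]),3),'F',np.round(s['force'],1))
if __name__=='__main__': rel([float(v) for v in sys.argv[1:4]],R.from_quat([.004,1,0,0]))
E
python3 -m pendant '[[[0,0,-4,0,0,0,1],[0,0,-4,0,0,0,1]]]'; python3 rel.py .5334 .2606 .2
```

```text
time: 12.6
tcp_pos: [0.4454, 0.0175, 0.2221]
tcp_rot: [0.058, 0.967, -0.016, 0.247]
force: [-0.7, -0.0, -2.9]
width: 0.0222
grasp_force: 70.6
t 12.6 now [0.4454 0.0175 0.2221] goal [0.5334 0.2606 0.2   ] shift cm (present axes) [-4.09 25.19  4.71] (goal axes) [-8.61 24.38  2.21] rot [-0.0297  0.4999 -0.1085] q5 0.362 F [-0.7 -0.  -2.9]
```

```bash
python3 -m pendant '[[[0,3,0,-0.006,0.1,-0.0217,1],[0,3,0,-0.006,0.1,-0.0217,1],[0,3,0,-0.006,0.1,-0.0217,1],[0,3,0,-0.006,0.1,-0.0217,1],[0,3,0,-0.006,0.1,-0.0217,1],[-2.5,3,0,0,0,0,1],[-2.5,3,0,0,0,0,1],[-2.5,3,0,0,0,0,1],[0,0,0,0,0,0,1],[0,0,0,0,0,0,1]]]'; python3 rel.py .5334 .2606 .2
```

```text
time: 13.43
tcp_pos: [0.5342, 0.2573, 0.223]
tcp_rot: [0.003, 1.0, -0.001, 0.004]
force: [-1.1, -1.0, -3.8]
width: 0.0223
grasp_force: 71.1
t 13.4333 now [0.5342 0.2573 0.223 ] goal [0.5334 0.2606 0.2   ] shift cm (present axes) [0.1  0.33 2.3 ] (goal axes) [0.09 0.33 2.3 ] rot [-0.0011  0.0073  0.0012] q5 1.22 F [-1.1 -1.  -3.8]
```

```bash
python3 -m pendant '[[[0.08,0.33,3,-0.001,0.007,0.001,1],[0,0,3,0,0,0,1],[0,0,3,0,0,0,1],[0,0,1.5,0,0,0,1],[0,0,0,0,0,0,1],[0,0,0,0,0,0,1]]]'; python3 rel.py .5334 .2606 .0585
```

```text
time: 13.93
tcp_pos: [0.5323, 0.2585, 0.1187]
tcp_rot: [0.005, 1.0, -0.0, -0.001]
force: [0.6, 0.3, -2.9]
width: 0.0225
grasp_force: 71.1
t 13.9333 now [0.5323 0.2585 0.1187] goal [0.5334 0.2606 0.0585] shift cm (present axes) [-0.11  0.21  6.02] (goal axes) [-0.11  0.21  6.02] rot [-0.0008 -0.0011 -0.0018] q5 0.998 F [ 0.6  0.3 -2.9]
```

```bash
python3 -m pendant '[[[-0.11,0.21,1,0,0,0,1],[0,0,1,0,0,0,1],[0,0,1,0,0,0,1],[0,0,0,0,0,0,1]]]'; python3 rel.py .5334 .2606 .0585;  python3 -m pendant '[[[0,0,1,0,0,0,1],[0,0,1,0,0,0,1],[0,0,0.8,0,0,0,1],[0,0,0,0,0,0,1],[0,0,0,0,0,0,1]]]'; python3 rel.py .5334 .2606 .0585
```

```text
time: 14.27
tcp_pos: [0.5333, 0.2609, 0.0871]
tcp_rot: [0.005, 1.0, -0.0, -0.001]
force: [-1.6, -1.1, -3.7]
width: 0.0225
grasp_force: 71.1
t 14.2667 now [0.5333 0.2609 0.0871] goal [0.5334 0.2606 0.0585] shift cm (present axes) [-0.02 -0.03  2.86] (goal axes) [-0.01 -0.03  2.86] rot [-0.0009 -0.0016 -0.0014] q5 0.935 F [-1.6 -1.1 -3.7]
time: 14.68
tcp_pos: [0.5338, 0.2612, 0.0602]
tcp_rot: [0.005, 1.0, -0.0, -0.0]
force: [0.4, -0.3, -3.2]
width: 0.0223
grasp_force: 71.1
t 14.6833 now [0.5338 0.2612 0.0602] goal [0.5334 0.2606 0.0585] shift cm (present axes) [ 0.04 -0.06  0.17] (goal axes) [ 0.04 -0.06  0.17] rot [-0.0006 -0.0007 -0.0014] q5 0.878 F [ 0.4 -0.3 -3.2]
```

```bash
python3 -m pendant '[[[0,0,0.15,0,0,0,1],[0,0,0,0,0,0,0],[0,0,0,0,0,0,0],[0,0,0,0,0,0,0],[0,0,0,0,0,0,0],[0,0,0,0,0,0,0],[0,0,0,0,0.125,0,0],[0,0,0,0,0.125,0,0],[0,0,0,0,0,0,0]]]'
python3 - <<'E'
from rel import *
rel(np.array([.5313,.2608,.0613]),R.from_quat([.004,1,0,0])*R.from_euler('y',.25))
E
```

```text
time: 15.43
tcp_pos: [0.5358, 0.2609, 0.0594]
tcp_rot: [0.005, 0.992, 0.001, -0.128]
force: [-0.4, -1.3, 0.4]
width: 0.0856
grasp_force: 0.0
t 15.4333 now [0.5358 0.2609 0.0594] goal [0.5313 0.2608 0.0613] shift cm (present axes) [ 0.49 -0.02 -0.07] (goal axes) [ 0.49 -0.02 -0.07] rot [ 0.0008 -0.0071 -0.0023] q5 1.231 F [-0.4 -1.3  0.4]
```

```bash
python3 -m pendant '[[[0.49,-0.02,-0.07,0,-0.007,-0.002,0],[0,0,0,0,0,0,0],[0,0,0,0,0,0,0],[0,0,0,0,0,0,1],[0,0,0,0,0,0,1],[0,0,0,0,0,0,1],[0,0,0,0,0,0,1],[0,0,0,0,0,0,1],[0,0,0,0,0,0,1],[0,0,0,0,0,0,1],[0,0,0,0,0,0,1]]]' 80
python3 - <<'E'
from rel import *
rel(np.array([.5313,.2608,.0613]),R.from_quat([.004,1,0,0])*R.from_euler('y',.25))
E
```

```text
time: 16.35
tcp_pos: [0.5296, 0.2612, 0.0614]
tcp_rot: [0.004, 0.993, 0.001, -0.121]
force: [-2.0, 0.6, 5.6]
width: 0.0222
grasp_force: 78.1
t 16.35 now [0.5296 0.2612 0.0614] goal [0.5313 0.2608 0.0613] shift cm (present axes) [-0.17 -0.04 -0.03] (goal axes) [-0.17 -0.04 -0.03] rot [0.0004 0.0076 0.0005] q5 1.205 F [-2.   0.6  5.6]
```

```bash
cat > tc.py <<'E'
from rel import *
import sys
# coupler in tool, stored; goal tool pose for mouth at zm (mm) on nipple
def goal(zm,ex=0,ey=0):
    d=np.load('nip.npz');N=d['N'];o=d['o'];c=np.load('tc.npz');Rc,pc=c['R'],c['p']
    Rt=N@Rc.T;m=o+N@np.array([ex/1000,ey/1000,zm/1000]);return m-Rt@pc,R.from_matrix(Rt)
if __name__=='__main__':
    if sys.argv[1]=='save':
        s=get_obs();T=R.from_quat(s['tcp_rot']);Rz=R.from_euler('z',0)
        # coupler frame: upright, y chosen along tool y
        y=T.apply([0,1,0]);y[2]=0;y/=np.linalg.norm(y);z=np.array([0,0,1.]);Rc=np.c_[np.cross(y,z),y,z]
        m=np.array([.534,s['tcp_pos'][1],.010]);np.savez('tc.npz',R=T.inv().as_matrix()@Rc,p=T.inv().apply(m-s['tcp_pos']));print(T.inv().apply(m-s['tcp_pos']).round(4))
    else:
        g,Q=goal(*[float(v) for v in sys.argv[1:]]);rel(g,Q)
        s=get_obs();T=R.from_quat(s['tcp_rot']);c=np.load('tc.npz');d=np.load('nip.npz')
        print('mouth in nipple mm',(d['N'].T@(T.apply(c['p'])+s['tcp_pos']-d['o'])*1000).round(1),'axis',(d['N'].T@T.apply(c['R'][:,2])).round(3))
E
python3 tc.py save
python3 -m pendant '[[[0.36,0,-1.45,0,0,0,1],[0.72,0,-2.91,0,0,0,1],[0.72,0,-2.91,0,0,0,1],[0.72,0,-2.91,0,0,0,1],[0.5,0,-2,0,0,0,1],[0,0,0,0,0,0,1]]]'
python3 tc.py 76
```

```text
[-0.0166  0.      0.0489]
time: 16.85
tcp_pos: [0.5312, 0.2617, 0.1906]
tcp_rot: [0.004, 0.993, 0.002, -0.118]
force: [0.8, 0.4, -3.4]
width: 0.0222
grasp_force: 78.6
t 16.85 now [0.5312 0.2617 0.1906] goal [0.4675 0.0127 0.164 ] shift cm (present axes) [  5.4  -24.95   3.98] (goal axes) [  3.96 -25.48   1.61] rot [ 0.0044 -0.5176  0.113 ] q5 1.451 F [ 0.8  0.4 -3.4]
mouth in nipple mm [ 16.2 255.4  86.8] axis [ 0.495 -0.002  0.869]
```

```bash
python3 -m pendant '[[[0.88,-3.5,0.22,0,0,0,1],[0.88,-3.5,0.22,0,0,0,1],[0.88,-3.5,0.22,0,0,0,1],[0.88,-3.5,0.22,0,0,0,1],[0.88,-3.5,0.22,0,0,0,1],[0.88,-3.5,0.22,0,0,0,1],[0.88,-3.5,0.22,0,0,0,1],[0,0,0,0.001,-0.1035,0.0226,1],[0,0,0,0.001,-0.1035,0.0226,1],[0,0,0,0.001,-0.1035,0.0226,1],[0,0,0,0.001,-0.1035,0.0226,1],[0,0,0,0.001,-0.1035,0.0226,1]]]'
python3 -m pendant '[[[0,0,0,0,0,0,1],[0,0,0,0,0,0,1]]]';python3 tc.py 76
```

```text
time: 17.85
tcp_pos: [0.4636, 0.0164, 0.1862]
tcp_rot: [0.06, 0.988, -0.009, 0.139]
force: [2.2, -0.4, -4.2]
width: 0.0225
grasp_force: 79.7
time: 18.02
tcp_pos: [0.4623, 0.0168, 0.1856]
tcp_rot: [0.059, 0.989, -0.01, 0.135]
force: [1.2, 0.3, -3.5]
width: 0.0223
grasp_force: 79.8
t 18.0167 now [0.4623 0.0168 0.1856] goal [0.4675 0.0127 0.164 ] shift cm (present axes) [ 0.04 -0.34  2.23] (goal axes) [ 0.06 -0.34  2.23] rot [-0.0032 -0.0101  0.0015] q5 0.618 F [ 1.2  0.3 -3.5]
mouth in nipple mm [ 5.4  3.3 97.5] axis [0.01  0.003 1.   ]
```

```bash
python3 -m pendant '[[[0.03,-0.17,1.1,-0.003,-0.01,0.0015,1],[0.03,-0.17,1.1,0,0,0,1],[0,0,0,0,0,0,1],[0,0,0,0,0,0,1]]]'; python3 tc.py 76
python3 - <<'E'
from h import *
import pickle
D={c:grab_frame(c) for c in ("wrist","scene","top")};D['o']=get_obs();pickle.dump(D,open('g1.pkl','wb'))
f=cam=None
d=np.load('nip.npz');c6=d['p'][5:11];f=D['wrist'];E=f['extrinsics'].copy();E[:3,3]+=E[:3,:3]@c6[:3];E[:3,:3]=E[:3,:3]@R.from_rotvec(c6[3:]).as_matrix();fc=dict(mtx=f['mtx'],extrinsics=E)
c=np.load('tc.npz');o=D['o'];T=R.from_quat(o['tcp_rot']);th=np.linspace(0,2*np.pi,72);circ=lambda r,z:np.c_[r*np.cos(th),r*np.sin(th),0*th+z]
im=cv2.resize(f['img'][140:390,190:370,::-1],None,fx=2.4,fy=2.4,interpolation=cv2.INTER_CUBIC)
def dr(im,F_,P,col,of,sc):
    for u in proj(F_,P): cv2.circle(im,tuple(int(v) for v in (u-of+.5)*sc),1,col,-1)
W=lambda P:T.apply(P@c['R'].T+c['p'])+o['tcp_pos'];Nn=lambda P:P@d['N'].T+d['o']
tp=cv2.resize(D['top']['img'][235:315,310:390,::-1],(360,360)) ; tp=tp[:300]
sc=cv2.resize(D['scene']['img'][225:315,245:325,::-1],(320,360))[:300]
for I,F_,of,s in ((im,fc,[190,140],2.4),(tp,D['top'],[310,235],4.5),(sc,D['scene'],[245,225],4.0)):
    for P in (circ(.012,.082),circ(.02,.038),circ(.0145,0),np.array([[0,0,.094]])): dr(I,F_,W(P),(255,0,255),np.array(of),s)
    for P in (circ(.008,.025),circ(.0135,.015),np.array([[0,0,.034]])): dr(I,F_,Nn(P),(255,255,0),np.array(of),s)
q=np.zeros((600,800,3),np.uint8);q[:600,:432]=im;q[:300,432:792]=tp;q[300:600,432:752]=sc
cv2.imwrite('pics/g1.png',q)
E
```

```text
time: 18.35
tcp_pos: [0.4697, 0.0124, 0.1646]
tcp_rot: [0.059, 0.988, -0.008, 0.14]
force: [1.2, -0.5, -3.3]
width: 0.0227
grasp_force: 79.8
t 18.35 now [0.4697 0.0124 0.1646] goal [0.4675 0.0127 0.164 ] shift cm (present axes) [ 0.22  0.   -0.01] (goal axes) [ 0.22  0.   -0.01] rot [-0.0002  0.0008 -0.0005] q5 0.538 F [ 1.2 -0.5 -3.3]
mouth in nipple mm [ 2.2 -0.  75.4] axis [-0.001  0.     1.   ]
```

View pics/g1.png

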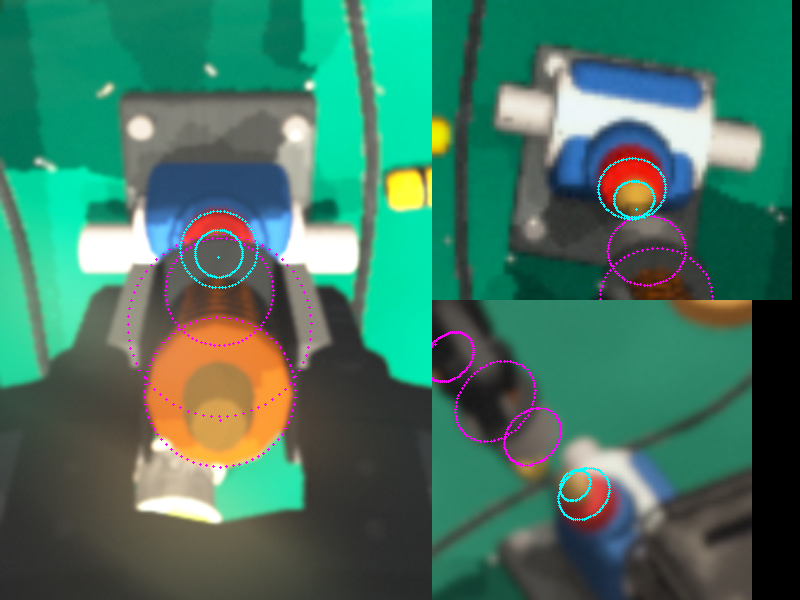

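The handle and stub match the predicted overlay in the wrist view (handle centre about 220,392), and the head overlay matches in the top and scene views. I'll advance to 2 cm short and hold.

```bash
python3 -m pendant '[[[-0.03,0,0.7,0,0,0,1],[-0.08,0,0.7,0,0,0,1],[-0.18,0,0.68,0,0,0,1],[0,0,0,0,0,0,1],[0,0,0,0,0,0,1],[0,0,0,0,0,0,1]]]'; python3 tc.py 54;python3 -m pendant '[[[0,0,0,0,0,0,1],[0,0,0,0,0,0,1],[0,0,0,0,0,0,1]]]'; python3 tc.py 54
```

```text
time: 19.0
tcp_pos: [0.4777, 0.0115, 0.1459]
tcp_rot: [0.059, 0.988, -0.008, 0.142]
force: [-0.6, 0.9, -4.0]
width: 0.0225
grasp_force: 79.8
t 19.0 now [0.4777 0.0115 0.1459] goal [0.4785 0.0114 0.145 ] shift cm (present axes) [-0.05 -0.01  0.11] (goal axes) [-0.05 -0.01  0.11] rot [-0.0001  0.0038 -0.0006] q5 0.481 F [-0.6  0.9 -4. ]
mouth in nipple mm [ 0.   0.1 55.2] axis [-0.004  0.     1.   ]
time: 19.25
tcp_pos: [0.4778, 0.0115, 0.1462]
tcp_rot: [0.059, 0.988, -0.008, 0.142]
force: [-0.5, 1.0, -3.5]
width: 0.0225
grasp_force: 79.8
t 19.25 now [0.4778 0.0115 0.1462] goal [0.4785 0.0114 0.145 ] shift cm (present axes) [-0.03 -0.01  0.14] (goal axes) [-0.03 -0.01  0.14] rot [-0.0001  0.0047 -0.0007] q5 0.481 F [-0.5  1.  -3.5]
mouth in nipple mm [ 0.3  0.1 55.4] axis [-0.005  0.     1.   ]
```

```bash
python3 -m pendant '[[[0,0,0,0,0,0,1],[0,0,0,0,0,0,1],[0,0,0,0,0,0,1],[0,0,0,0,0,0,1],[0,0,0,0,0,0,1],[0,0,0,0,0,0,1],[-0.15,0,0.6,0,0.004,0,1],[-0.15,0,0.6,0,0,0,1],[-0.14,0,0.6,0,0,0,1],[0,0,0,0,0,0,1],[0,0,0,0,0,0,1]]]'; python3 tc.py 36;python3 tc.py 28
```

```text
time: 20.17
tcp_pos: [0.4869, 0.0104, 0.1293]
tcp_rot: [0.059, 0.988, -0.008, 0.14]
force: [0.2, -0.3, -3.8]
width: 0.0224
grasp_force: 79.8
t 20.1667 now [0.4869 0.0104 0.1293] goal [0.4874 0.0103 0.1294] shift cm (present axes) [-0.05 -0.    0.01] (goal axes) [-0.05 -0.    0.01] rot [-0.0002 -0.0008 -0.0007] q5 0.448 F [ 0.2 -0.3 -3.8]
mouth in nipple mm [-0.5  0.  36.2] axis [0.001 0.    1.   ]
t 20.1667 now [0.4869 0.0104 0.1293] goal [0.4914 0.0098 0.1225] shift cm (present axes) [-0.24 -0.    0.78] (goal axes) [-0.24 -0.    0.78] rot [-0.0002 -0.0008 -0.0007] q5 0.448 F [ 0.2 -0.3 -3.8]
mouth in nipple mm [-0.5  0.  36.2] axis [0.001 0.    1.   ]
```

```bash
python3 -m pendant '[[[-0.12,0,0.4,0,0,0,1],[-0.12,0,0.4,0,0,0,1],[0,0,0,0,0,0,1],[0,0,0,0,0,0,1]]]' 110; python3 tc.py 28; python3 -m pendant '[[[-0.05,0,0.2,0,0,0,1],[-0.05,0,0.2,0,0,0,1],[0,0,0,0,0,0,1]]]'; python3 tc.py 20
```

```text
time: 20.5
tcp_pos: [0.4915, 0.0099, 0.1227]
tcp_rot: [0.059, 0.988, -0.008, 0.14]
force: [0.5, 0.4, -3.3]
width: 0.0216
grasp_force: 107.8
t 20.5 now [0.4915 0.0099 0.1227] goal [0.4914 0.0098 0.1225] shift cm (present axes) [ 0.02 -0.01  0.02] (goal axes) [ 0.02 -0.01  0.02] rot [-0.0001  0.0001 -0.0006] q5 0.432 F [ 0.5  0.4 -3.3]
mouth in nipple mm [ 0.3  0.1 28.2] axis [-0.  0.  1.]
time: 20.75
tcp_pos: [0.4935, 0.0096, 0.1192]
tcp_rot: [0.059, 0.988, -0.008, 0.14]
force: [-0.9, -0.3, -4.5]
width: 0.0214
grasp_force: 107.8
t 20.75 now [0.4935 0.0096 0.1192] goal [0.4953 0.0093 0.1155] shift cm (present axes) [-0.07 -0.    0.4 ] (goal axes) [-0.07 -0.    0.4 ] rot [-0.0001  0.0002 -0.0006] q5 0.423 F [-0.9 -0.3 -4.5]
mouth in nipple mm [ 0.3  0.  24.1] axis [-0.  0.  1.]
```

```bash
python3 -m pendant '[[[-0.06,0,0.2,0,0,0,1],[-0.05,0,0.2,0,0,0,1],[0,0,0,0,0,0,1]]]'; python3 tc.py 20; python3 -m pendant '[[[-0.05,0,0.2,0,0,0,1],[-0.05,0,0.2,0,0,0,1],[0,0,0,0,0,0,1]]]'; python3 tc.py 15.5
```

```text
time: 21.0
tcp_pos: [0.496, 0.0093, 0.1155]
tcp_rot: [0.059, 0.988, -0.008, 0.14]
force: [0.5, -1.7, -7.2]
width: 0.0215
grasp_force: 107.9
t 21.0 now [0.496  0.0093 0.1155] goal [0.4953 0.0093 0.1155] shift cm (present axes) [ 0.06 -0.   -0.02] (goal axes) [ 0.06 -0.   -0.02] rot [-0.0002  0.0004 -0.0006] q5 0.415 F [ 0.5 -1.7 -7.2]
mouth in nipple mm [ 0.6  0.  19.7] axis [-0.  0.  1.]
time: 21.25
tcp_pos: [0.498, 0.0091, 0.1119]
tcp_rot: [0.059, 0.988, -0.008, 0.14]
force: [1.0, -1.3, -6.0]
width: 0.0217
grasp_force: 108.1
t 21.25 now [0.498  0.0091 0.1119] goal [0.4976 0.0091 0.1116] shift cm (present axes) [ 0.05 -0.01  0.02] (goal axes) [ 0.05 -0.01  0.02] rot [-0.0001  0.0002 -0.0007] q5 0.407 F [ 1.  -1.3 -6. ]
mouth in nipple mm [ 0.5  0.  15.5] axis [-0.  0.  1.]
```

```bash
python3 -m pendant '[[[0,0,0.1,0,0,0,1],[0,0,0,0,0,0,1],[0,0,0,0,0,0,1]]]'; python3 tc.py 14; python3 -m pendant '[[[-0.05,0,0.2,0,0,0,1],[0,0,0,0,0,0,1],[0,0,0,0,0,0,1]]]'; python3 tc.py 12;  python3 -m pendant '[[[-0.05,0,0.2,0,0,0,1],[0,0,0,0,0,0,1],[0,0,0,0,0,0,1]]]'; python3 tc.py 10
```

```text
time: 21.5
tcp_pos: [0.4982, 0.0091, 0.1114]
tcp_rot: [0.059, 0.988, -0.008, 0.14]
force: [-0.6, -0.2, -1.5]
width: 0.022
grasp_force: 108.1
t 21.5 now [0.4982 0.0091 0.1114] goal [0.4983 0.009  0.1103] shift cm (present axes) [ 0.01 -0.01  0.1 ] (goal axes) [ 0.01 -0.01  0.1 ] rot [-0.0001  0.0006 -0.0007] q5 0.405 F [-0.6 -0.2 -1.5]
mouth in nipple mm [ 0.4  0.1 15. ] axis [-0.001  0.     1.   ]
time: 21.75
tcp_pos: [0.4992, 0.009, 0.1096]
tcp_rot: [0.059, 0.988, -0.008, 0.14]
force: [-1.3, 1.0, 0.8]
width: 0.0218
grasp_force: 108.1
t 21.75 now [0.4992 0.009  0.1096] goal [0.4993 0.0089 0.1086] shift cm (present axes) [ 0.01 -0.01  0.1 ] (goal axes) [ 0.01 -0.01  0.1 ] rot [-0.0001  0.0005 -0.0007] q5 0.401 F [-1.3  1.   0.8]
mouth in nipple mm [ 0.4  0.1 12.9] axis [-0.001  0.     1.   ]
time: 22.0
tcp_pos: [0.5002, 0.0089, 0.1078]
tcp_rot: [0.059, 0.988, -0.008, 0.14]
force: [-2.7, 0.7, 2.7]
width: 0.022
grasp_force: 108.2
t 22.0 now [0.5002 0.0089 0.1078] goal [0.5003 0.0087 0.1069] shift cm (present axes) [ 0.01 -0.01  0.09] (goal axes) [ 0.01 -0.01  0.09] rot [-0.0001  0.0005 -0.0006] q5 0.397 F [-2.7  0.7  2.7]
mouth in nipple mm [ 0.4  0.1 10.8] axis [-0.  0.  1.]
```

```bash
python3 -m pendant '[[[-0.04,0,0.15,0,0,0,1],[0,0,0,0,0,0,1],[0,0,0,0,0,0,1]]]'|grep force; python3 tc.py 9; python3 -m pendant '[[[-0.03,0,0.12,0,0,0,1],[0,0,0,0,0,0,1],[0,0,0,0,0,0,1]]]'|grep force; python3 tc.py 9
```

```text
force: [-3.7, 0.6, 4.5]
grasp_force: 108.7
t 22.25 now [0.5009 0.0087 0.1064] goal [0.5008 0.0087 0.106 ] shift cm (present axes) [ 0.03 -0.01  0.04] (goal axes) [ 0.03 -0.01  0.04] rot [-0.0001  0.0005 -0.0006] q5 0.394 F [-3.7  0.6  4.5]
mouth in nipple mm [0.4 0.1 9.3] axis [-0.  0.  1.]
force: [-15.6, 1.8, 32.9]
grasp_force: 113.1
t 22.5 now [0.501  0.0088 0.106 ] goal [0.5008 0.0087 0.106 ] shift cm (present axes) [ 0.02 -0.01 -0.  ] (goal axes) [ 0.02 -0.01 -0.  ] rot [-0.0001  0.0006 -0.0006] q5 0.392 F [-15.6   1.8  32.9]
mouth in nipple mm [0.2 0.1 9. ] axis [-0.001  0.     1.   ]
```

```bash
python3 -m pendant '[[[0.01,0,-0.06,0,0,0,1],[0,0,0,0,0,0,1],[0,0,0,0,0,0,1],[0,0,0,0,0,0,1],[0,0,0,0,0,0,1],[0,0,0,0,0,0,1]]]'; python3 tc.py 9
```

```text
time: 23.0
tcp_pos: [0.501, 0.0088, 0.1063]
tcp_rot: [0.059, 0.988, -0.008, 0.14]
force: [-9.3, 1.0, 17.8]
width: 0.022
grasp_force: 110.0
t 23.0 now [0.501  0.0088 0.1063] goal [0.5008 0.0087 0.106 ] shift cm (present axes) [ 0.03 -0.01  0.02] (goal axes) [ 0.03 -0.01  0.02] rot [-0.0001  0.0006 -0.0006] q5 0.393 F [-9.3  1.  17.8]
mouth in nipple mm [0.3 0.1 9.1] axis [-0.001  0.     1.   ]
```

The collar is on its stop with about 23 N axial push, the pose is steady and the grip is firm. I'm handing in.

```bash
python3 -c "
from rig import *
print(job_done())"
```

```text
the job is handed in; nothing more can be done
None
```

I handed the job in at about 23 s, but `job_done()` returned no verdict: after one regrip in the stand, the coupler was held still about 2 cm short of the nipple, pressed on past the snap point and pushed to the collar's stop, still gripped, with the mouth about 9 mm above the boss and about 23 N of push (read from tool pose and wrist force, since jaw and collar values aren't in the state).

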